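# Nest the parts cups in the leaning holder

## Robot

A 6-joint arm with a two-finger parallel gripper is mounted at the origin on the work surface. World frame = base frame: x ahead of the robot, y to its left, z up, the work surface at z = 0. Lengths are in m, angles in rad, forces in N, time in s.
With the tool pointing down it reaches from about 0.375 to 0.9 m from the base axis. Payload 3.1 kg.
Tool frame: the origin (TCP) lies between the finger pads; the fingertips stand 25 mm ahead of it and the grasp point (between the pads) lies 6 mm ahead of it; x points along the fingers, y is the direction in which the jaws open and shut, and the axes are right-handed (so a half turn about x gives the same grasp; the last joint's range is limited). The gripper opens to 87 mm and grips with 3 to 60 N. Pads are 19 mm wide; open, the fingers measure 117 mm over their backs; the gripper's body (75 mm by 190 mm) begins 51 mm behind the grasp point.
Start: joints at [-1.409, 0.527, 1.433, -0, 1.181, -0.178], TCP at [0.209, -0.589, 0.248] pointing down, gripper open.
Joint ranges: [-3.08, 3.08], [-0.75, 2.2], [0.22, 2.44], [-1.43, 4.57], [0, 2.65], [-2.85, 2.85]. Speed limits (rad/s): [2.79, 2.79, 3.14, 3.14, 3.14, 3.14].

## Interface

Orientations are given as [roll, pitch, yaw] about the fixed x, y, z axes, in that order (R = Rz(yaw) Ry(pitch) Rx(roll)).
In Python, from cell import get_obs, snapshot, calibration, sign_off gives the robot as it stands. The module is installed in compiled form; this text tells all that it offers.
- The arm moves only by the tool send_rows, never from a script. Its argument "increments" is a list that holds one entry, the list of rows, each a list of 7 numbers: the shift along the tool's x, y, z in mm, then the turn, a rotation vector about the tool's x, y, z in degrees, then the finger opening in mm, from 0 to 87. A call has 1 to 20 rows; each row is the pose to reach, as a shift and turn from the pose commanded when the call began, along the tool's axes at that moment; what a row does not reach only later rows make up. A row lasts 1/10 s, in which the tool goes at most 50 mm and 8.59 degrees, less where a joint would pass 70% of its speed; a pose out of reach is approached as far as the arm can. A call with a gripper value outside its range is refused whole. The fingers move at their own pace and stop on an object; the grip force is fixed at half the most. Time passes only in rows, so rows that repeat a pose let the fingers close. It gives the time, the measured TCP pose, the force and the opening at its end, in the units of the state.
- get_obs(): the state, without advancing time (a new reading comes with each control period).
- snapshot(name): name is "scene" or "top"; returns the picture (420x560x3 uint8, red, green, blue); there is no depth.
- calibration(name): a dict with "intrinsics" (3x3 intrinsics, pixels), "distortion" ([k1, k2, p1, p2, k3] as OpenCV has them; the pictures are not rectified), "position" and "rotation" of the camera in the world. Camera axes: x right, y down, z forward; pixel columns grow to the right and rows downward; lengths in m; the calibration is good to about 2 mm. A picture is of the moment at which its call begins. calibration takes no time and is no camera call.
- sign_off(): hands the job in, once; it reports no verdict.
The state is a dict: "t": time; "joint_pos": joint angles; "qd": joint speeds; "joint_torque": joint torques, N m; "tcp_pos": TCP position; "tcp_rot": TCP orientation; "force": force on the tool from outside, world axes, zero at the start; "torque": the same for the moment, N m; "finger_gap": opening from 0.0 (shut) to 1.0 (fully open).
Only numpy, scipy, OpenCV 4.12 (cv2) and the standard library are available. Lean on these libraries where they do the work, as an engineer would, in place of code of your own. Each camera call takes 0.05 s, during which the arm holds its last target. There are 200 camera calls.

## Task

Clear the two loose shouldered steel cups off the bench: nest them one after the other, mouth up, into the cup that sits in the leaning holder, each fully down on the rim of the one below. With the second cup in place, slowly push the whole stack down the holder with a firm press, about 20 N and never forced beyond 50 N, until the lowest cup comes up hard against the sleeve; then let go and leave everything else on the bench where it is.

Things in the scene. Friction and masses are not known exactly. Their poses are not given: they have to be found in the camera images.
- cup_a: Loose steel cup, upright, mouth up, 100 mm tall, 80 to 160 g. Tapered body (outside 40 mm wide at the underside, 54 at 60 mm up); above a shoulder at 60 mm a straight collar 64 mm wide up to the rim. Wall 3 mm, mouth 58 mm. Origin: centre of underside; z: axis towards the mouth. Nested, its shoulder lands on the rim of the cup below, 40 mm of collar stays showing, about 1.7 mm side play.
- cup_b: Loose steel cup, upright, mouth up, 100 mm tall, 80 to 160 g. Tapered body (outside 40 mm wide at the underside, 54 at 60 mm up); above a shoulder at 60 mm a straight collar 64 mm wide up to the rim. Wall 3 mm, mouth 58 mm. Origin: centre of underside; z: axis towards the mouth. Identical with cup_a.
- holder: Fixed holder: grey foot 150 x 120 mm, 12 mm thick, and an aluminium sleeve 74 mm wide whose axis leans 30 degrees from vertical, towards the holder's own -x (roughly towards the robot). Origin: centre of the foot's underside; z up. The axis passes through (30, 0, 40) mm; the sleeve's top end is clamped somewhere between 72 and 88 mm from there up the axis, differently each time.
- carrier_mouth (a point): Centre of the rim of the carrier cup: a cup like the loose ones that slides down in the sleeve. z: along the leaning axis, out of the mouth. Fully nested cups have their undersides 60 mm (first) and 20 mm (second) below it. Stiff: about 9 N moves it; it stays put. 28 to 40 mm down its shoulder meets the sleeve's top: a stop to be felt, on a rubber pad giving 1 mm per 10 N.
- can: Bystander: straight-walled steel can without a shoulder, 64 mm diameter, 100 mm tall, the same steel; it does not nest. Origin: centre of its underside. Leave it alone.
- multimeter: Bystander: red and black hand multimeter, 180 x 85 x 38 mm, lying flat. Origin: centre of its underside, x along its length.
- screwdriver: Bystander: screwdriver, 180 mm long, lying flat, x along it.
- end_ring: Bystander: flat aluminium ring, 70 mm diameter, 18 mm high. Origin: centre of its underside.
- flux_bottle: Bystander: capped bottle, 48 mm diameter, 120 mm tall. Origin: centre of its underside.

How it is judged:
On the way, in this order (a step that is already met when the one before it is completed fails the run):
1. one shouldered cup is fully nested in the carrier cup (((z of cup_a in the frame of carrier_mouth between -0.064 and -0.056 m and x of cup_a in the frame of carrier_mouth between -0.005 and 0.005 m and y of cup_a in the frame of carrier_mouth between -0.005 and 0.005 m and angle between the z axis of cup_a and the z axis of carrier_mouth, either way round below 0.07 rad) or (z of cup_b in the frame of carrier_mouth between -0.064 and -0.056 m and x of cup_b in the frame of carrier_mouth between -0.005 and 0.005 m and y of cup_b in the frame of carrier_mouth between -0.005 and 0.005 m and angle between the z axis of cup_b and the z axis of carrier_mouth, either way round below 0.07 rad))), for 0.1 s.
2. both cups are nested, the carrier is pushed down, and the stack is pressed with more than 15 N between the loose cups (sliding takes only about 9 N, so it is at its stop) ((((z of cup_a in the frame of carrier_mouth between -0.064 and -0.056 m and x of cup_a in the frame of carrier_mouth between -0.005 and 0.005 m and y of cup_a in the frame of carrier_mouth between -0.005 and 0.005 m and angle between the z axis of cup_a and the z axis of carrier_mouth, either way round below 0.07 rad) and (z of cup_b in the frame of carrier_mouth between -0.024 and -0.016 m and x of cup_b in the frame of carrier_mouth between -0.008 and 0.008 m and y of cup_b in the frame of carrier_mouth between -0.008 and 0.008 m and angle between the z axis of cup_b and the z axis of carrier_mouth, either way round below 0.07 rad)) or ((z of cup_b in the frame of carrier_mouth between -0.064 and -0.056 m and x of cup_b in the frame of carrier_mouth between -0.005 and 0.005 m and y of cup_b in the frame of carrier_mouth between -0.005 and 0.005 m and angle between the z axis of cup_b and the z axis of carrier_mouth, either way round below 0.07 rad) and (z of cup_a in the frame of carrier_mouth between -0.024 and -0.016 m and x of cup_a in the frame of carrier_mouth between -0.008 and 0.008 m and y of cup_a in the frame of carrier_mouth between -0.008 and 0.008 m and angle between the z axis of cup_a and the z axis of carrier_mouth, either way round below 0.07 rad))) and z of carrier_mouth in the frame of holder below 0.154 m and contact force between cup_a and cup_b above 15 N), for 0.3 s.
At the end, for the whole second after the job is handed in: Both loose cups are nested in the carrier cup, either first: undersides 60 and 20 mm below its rim along the axis (4 mm), off-centre in its x and y at most 5 mm (lower), 8 mm (upper), axes within 4 degrees; carrier pushed down: rim under 154 mm above the bench; cups at rest ((((z of cup_a in the frame of carrier_mouth between -0.064 and -0.056 m and x of cup_a in the frame of carrier_mouth between -0.005 and 0.005 m and y of cup_a in the frame of carrier_mouth between -0.005 and 0.005 m and angle between the z axis of cup_a and the z axis of carrier_mouth, either way round below 0.07 rad) and (z of cup_b in the frame of carrier_mouth between -0.024 and -0.016 m and x of cup_b in the frame of carrier_mouth between -0.008 and 0.008 m and y of cup_b in the frame of carrier_mouth between -0.008 and 0.008 m and angle between the z axis of cup_b and the z axis of carrier_mouth, either way round below 0.07 rad)) or ((z of cup_b in the frame of carrier_mouth between -0.064 and -0.056 m and x of cup_b in the frame of carrier_mouth between -0.005 and 0.005 m and y of cup_b in the frame of carrier_mouth between -0.005 and 0.005 m and angle between the z axis of cup_b and the z axis of carrier_mouth, either way round below 0.07 rad) and (z of cup_a in the frame of carrier_mouth between -0.024 and -0.016 m and x of cup_a in the frame of carrier_mouth between -0.008 and 0.008 m and y of cup_a in the frame of carrier_mouth between -0.008 and 0.008 m and angle between the z axis of cup_a and the z axis of carrier_mouth, either way round below 0.07 rad))) and z of carrier_mouth in the frame of holder below 0.154 m and linear speed of each of cup_a, cup_b below 0.02 m/s); the robot touches nothing.
It fails at once if the stack is forced: more than 50 N between the two loose cups, or between one of them and the holder or its carrier cup (contact force between cup_a and cup_b above 50 N or contact force between any of cup_a, cup_b and holder above 50 N).
It fails at once if a bystander (can, multimeter, screwdriver, ring or bottle) is moved more than 30 mm (distance of any of can, multimeter, screwdriver, end_ring, flux_bottle from where it was at the start of the episode above 0.03 m).
It fails at once if the can or the bottle is tipped over (angle between any of can, flux_bottle's own z axis and vertical above 0.35 rad).
It also fails if it takes over 53 s, if anything falls off the work surface, if the arm or the gripper's body presses on something with over 40 N, if the wrist force passes 120 N, or if a joint passes its speed limit or range.

## Working session

There is one attempt and no reset: what is moved stays moved. The work goes in short steps, Python scripts to look and compute and a tool call to move; the robot and the scene stay as the last step left them, time stands still between calls to the robot, and variables do not carry over. Pictures are saved under pics/ and viewed, about 8 in all and at most 12, crops included, and the job is handed in when it is done.

Besides the shell and the picture viewer there is one more tool, called after "Call:" as a command line: name --argument value ..., lists and objects as JSON in quotes. send_rows: Moves the arm, as the interface text tells. Its arguments: {"type":"object","properties":{"increments":{"type":"array"}},"required":["increments"]}

```bash
mkdir -p pics; python3 - <<'E'
from cell import *
import cv2
for n in("scene","top"):
    cv2.imwrite(f"pics/{n}0.png",cv2.cvtColor(snapshot(n),cv2.COLOR_RGB2BGR)); print(calibration(n))
print(get_obs())
E
```

```text
{'intrinsics': array([[476.48127979,   0.        , 276.67725122],
       [  0.        , 476.48127979, 210.96639206],
       [  0.        ,   0.        ,   1.        ]]), 'distortion': array([-0.14279989,  0.        ,  0.        ,  0.        ,  0.        ]), 'position': array([1.51144512, 0.4572712 , 0.81686274]), 'rotation': array([-2.14577677,  0.02383219,  2.01552478])}
{'intrinsics': array([[384.89293552,   0.        , 277.20086937],
       [  0.        , 384.89293552, 209.42121009],
       [  0.        ,   0.        ,   1.        ]]), 'distortion': array([-0.01919308,  0.        ,  0.        ,  0.        ,  0.        ]), 'position': array([ 4.92666852e-01, -1.68283789e-04,  9.15045044e-01]), 'rotation': array([-3.06017202, -0.01898004, -1.54466214])}
{'t': 0.1, 'joint_pos': array([-1.40850847e+00,  5.28397933e-01,  1.43377461e+00, -2.51109052e-05,
        1.18137752e+00, -1.78529454e-01]), 'qd': array([ 2.56764901e-05, -1.06769105e-04, -1.38285039e-03, -2.28343248e-04,
        9.40086158e-04,  2.39210942e-03]), 'joint_torque': array([ 1.31764773e-04, -4.40984237e+01, -1.77151287e+01,  6.34513004e-02,
        5.33836358e-02, -3.51773292e-05]), 'tcp_pos': array([ 0.20881542, -0.58844071,  0.24665409]), 'tcp_rot': array([-1.73746772,  1.56883878,  1.74495179]), 'force': array([-0.40250158,  0.36348127, -0.05618226]), 'torque': array([-0.02268038, -0.03280562,  0.0052609 ]), 'finger_gap': 0.9988259050533386}
```

View pics/scene0.png

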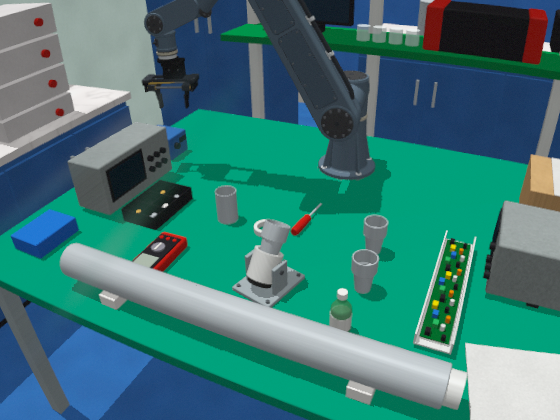

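View pics/top0.png

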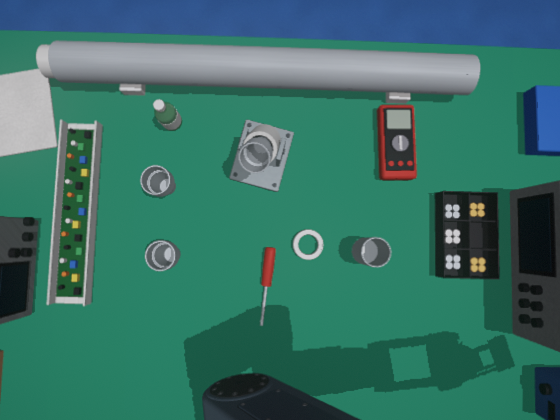

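Scene: the holder is at about (268,265), the cups at (375,233) and (365,270), and the can at (227,205). Top: the cups are at about (157,181) and (161,256), the holder at (260,155). I'll make enlarged crops to pick ellipse points from.

```bash
python3 - <<'E'
import cv2,numpy as np
t=cv2.imread("pics/top0.png");s=cv2.imread("pics/scene0.png")
def c(im,x,y,w,h,k):
    r=cv2.resize(im[y:y+h,x:x+w],None,fx=k,fy=k,interpolation=cv2.INTER_CUBIC)
    for i in range(0,w,10): cv2.putText(r,str(x+i),(i*k,8),0,.28,(255,255,0),1) if i%20==0 else 0; cv2.line(r,(i*k,0),(i*k,h*k),(90,90,0),1)
    for i in range(0,h,10): cv2.putText(r,str(y+i),(0,i*k+8),0,.28,(255,255,0),1) if i%20==0 else 0; cv2.line(r,(0,i*k),(w*k,i*k),(90,90,0),1)
    return r
a=c(t,135,115,160,160,5)[:,:]
cv2.imwrite("pics/c1.png",cv2.resize(a[:600],None,fx=1,fy=1))
b=c(t,140,230,50,50,6);d=c(s,340,210,50,90,6)
e=c(s,230,210,80,95,6)
o=np.zeros((600,790,3),np.uint8)
o[:570,:300]=0;o[:540,:300]=d;o[:570,305:785]=e
cv2.imwrite("pics/c2.png",o)
E
```

```text
(no output)
```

View pics/c1.png

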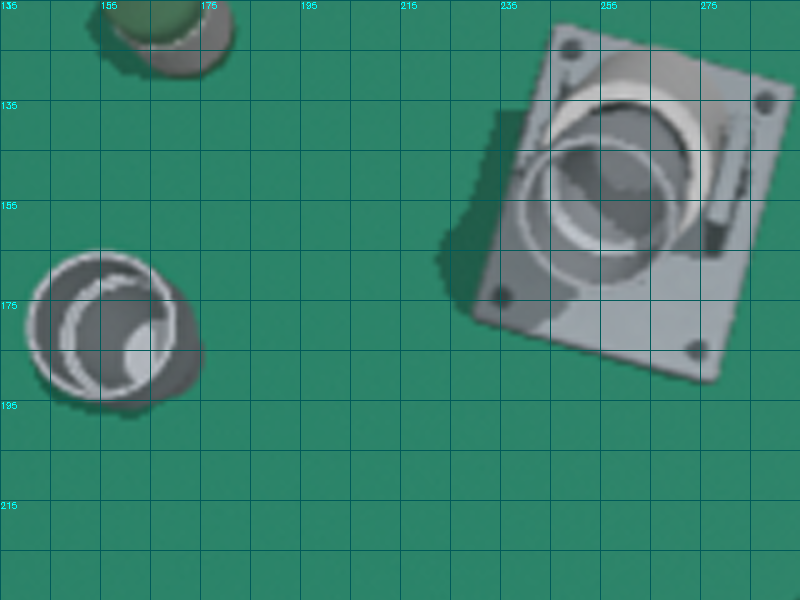

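View pics/c2.png

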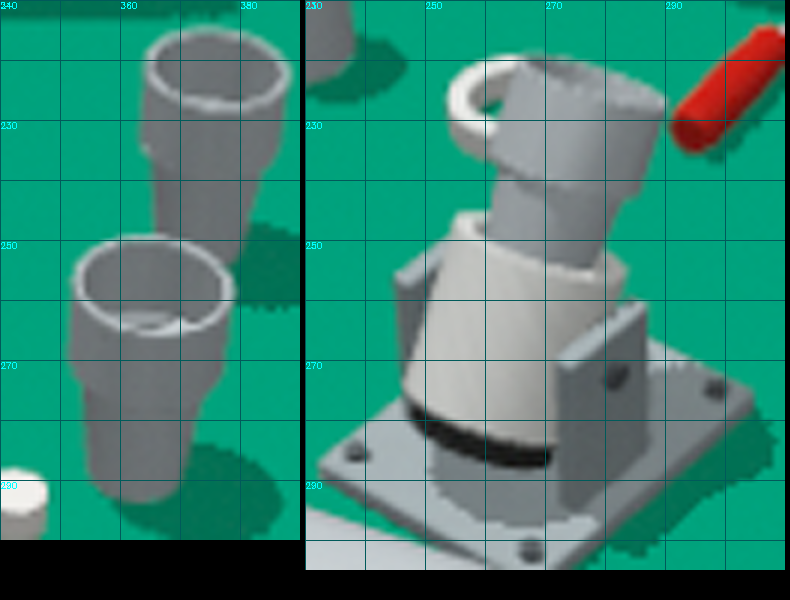

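Crop 1 shows near cup rim centre about (155.2,179.9) and the foot corners at (246,119.4), (294.6,132.4), (278.4,191.6), (229.6,179). Carrier rim spans x 239–271, y 141.6–172. Crop 2 shows the carrier mouth almost edge-on, with its right tip at (290,226). Next I'll fit models to these.

```bash
cat > h.py <<'E'
import numpy as np,cv2
from scipy.spatial.transform import Rotation as Ro
from scipy.optimize import least_squares,minimize
from scipy.ndimage import map_coordinates
from cell import *
def E(r): return Ro.from_euler('xyz',r)
def proj(n,P):
    c=calibration(n);R=E(c['rotation']).as_matrix();P=np.atleast_2d(P)
    return cv2.projectPoints(((P-c['position'])@R),np.zeros(3),np.zeros(3),c['intrinsics'],c['distortion'])[0][:,0]
def ray(n,px,z):
    c=calibration(n);u=cv2.undistortPoints(np.array([[px]],float),c['intrinsics'],c['distortion'])[0,0]
    d=E(c['rotation']).as_matrix()@[u[0],u[1],1];p=c['position'];return p+d*(z-p[2])/d[2]
th=np.linspace(0,2*np.pi,90,endpoint=False)
def circ(c,z,r):
    z=np.array(z)/np.linalg.norm(z);a=np.cross(z,[0,1,0]);a/=np.linalg.norm(a);b=np.cross(z,a)
    return np.array(c)+r*(np.outer(np.cos(th),a)+np.outer(np.sin(th),b))
def samp(n,im,P):
    q=proj(n,P);return map_coordinates(im,[q[:,1],q[:,0]],order=1,mode='nearest')
def grey(n): return cv2.GaussianBlur(cv2.imread(f"pics/{n}.png")[:,:,2].astype(float),(3,3),.7)
def ringscore(n,im,c,z):
    g=lambda r:samp(n,im,circ(c,z,r)).clip(0,255).mean()
    return g(30.5e-3)-.5*g(26.5e-3)-.5*g(34.5e-3)
def tool(xdir,ydir):
    x=np.array(xdir)/np.linalg.norm(xdir);y=np.array(ydir)-x*np.dot(x,ydir);y/=np.linalg.norm(y)
    return Ro.from_matrix(np.c_[x,y,np.cross(x,y)])
def delta(pos,R,p0=None,R0=None):
    o=get_obs();p0=o['tcp_pos'] if p0 is None else p0;R0=E(o['tcp_rot']) if R0 is None else R0
    return R0.inv().apply(np.array(pos)-p0)*1e3,(R0.inv()*R).as_rotvec(degrees=True)
E
python3 - <<'E'
from h import *
t,s=grey('top0'),grey('scene0')
for px in((155.2,179.9),(160.5,254.5)):
    g=ray('top',px,.1)
    for nm,fs in(('top',[('top',t)]),('scene',[('scene',s)]),('both',[('top',t),('scene',s)])):
        f=lambda v:-sum(ringscore(n,im,[v[0],v[1],.1],[0,0,1]) for n,im in fs)
        best=min((minimize(f,[g[0]+dx,g[1]+dy],method='Nelder-Mead',options=dict(initial_simplex=np.array([g[:2]]*3)+[[dx,dy],[dx+.004,dy],[dx,dy+.004]])) for dx in(-.006,0,.006) for dy in(-.006,0,.006)),key=lambda r:r.fun)
        print(nm,best.x.round(4),best.fun.round(1))
# holder
pt=np.array([[229.6,179],[246,119.4],[294.6,132.4],[278.4,191.6]])
loc=np.array([[-75,60,12],[75,60,12],[75,-60,12],[-75,-60,12]])/1e3
ps=np.array([[304,275.5],[232,287.5]]) # scene: right corner, left corner (top surface)
def hp(v,L): return Ro.from_euler('z',v[2]).apply(L)+[v[0],v[1],0]
r=least_squares(lambda v:(proj('top',hp(v,loc))-pt).ravel(),[.6,.03,-.26])
print('holder',r.x,r.fun.round(1)); print('scene corners',proj('scene',hp(r.x,loc)).round(1))
v=r.x
ax=np.array([-.5,0,np.cos(np.pi/6)])
for n,im in(('top',t),('scene',s)):
  for sd in np.arange(.10,.20,.004):
    c=hp(v,np.array([[.03,0,.04]])+sd*ax)[0];z=Ro.from_euler('z',v[2]).apply(ax)
    q=proj(n,circ(c,z,.032)); print(n,round(sd,3),c.round(3),q.min(0).round(1),q.max(0).round(1),round(ringscore(n,im,c,z),1))
E
```

```text
top [0.6163 0.2484] -47.2Traceback (most recent call last):
  File "<stdin>", line 7, in <module>
  File "<stdin>", line 7, in <genexpr>
    res = _minimize_neldermead(fun, x0, args, callback, bounds=bounds,
                               **options)
    fxr = func(xr)
    fx = function(np.copy(x), *(wrapper_args + args))
  File "<stdin>", line 6, in <lambda>
  File "<stdin>", line 6, in <genexpr>
  File "h.py", line 22, in ringscore
    return g(30.5e-3)-.5*g(26.5e-3)-.5*g(34.5e-3)
                         ~^^^^^^^^^
  File "h.py", line 21, in <lambda>
    g=lambda r:samp(n,im,circ(c,z,r)).clip(0,255).mean()
               ~~~~^^^^^^^^^^^^^^^^^^
  File "h.py", line 18, in samp
    q=proj(n,P);return map_coordinates(im,[q[:,1],q[:,0]],order=1,mode='nearest')
  File "h.py", line 8, in proj
    c=calibration(n);R=E(c['rotation']).as_matrix();P=np.atleast_2d(P)
ValueError: time passes only in moves, steps and waits
```

```bash
sed -i 's/^def E(r)/import functools\ncalibration=functools.lru_cache(None)(calibration)\ndef E(r)/' h.py
cat > fit.py <<'E'
from h import *
t,s=grey('top0'),grey('scene0')
for px in((155.2,179.9),(160.5,254.5)):
    g=ray('top',px,.1)
    for nm,fs in(('top',[('top',t)]),('scene',[('scene',s)]),('both',[('top',t),('scene',s)])):
        f=lambda v:-sum(ringscore(n,im,[v[0],v[1],.1],[0,0,1]) for n,im in fs)
        best=min((minimize(f,[g[0]+dx,g[1]+dy],method='Nelder-Mead',options=dict(initial_simplex=np.array([g[:2]]*3)+[[dx,dy],[dx+.004,dy],[dx,dy+.004]])) for dx in(-.006,0,.006) for dy in(-.006,0,.006)),key=lambda r:r.fun)
        print(nm,best.x.round(4),round(best.fun,1))
pt=np.array([[229.6,179],[246,119.4],[294.6,132.4],[278.4,191.6]])
loc=np.array([[-75,60,12],[75,60,12],[75,-60,12],[-75,-60,12]])/1e3
def hp(v,L): return Ro.from_euler('z',v[2]).apply(L)+[v[0],v[1],0]
r=least_squares(lambda v:(proj('top',hp(v,loc))-pt).ravel(),[.6,.03,-.26])
print('holder',r.x,r.fun.round(1)); print('scene corners',proj('scene',hp(r.x,loc)).round(1))
v=r.x
ax=np.array([-.5,0,np.cos(np.pi/6)])
for n,im in(('top',t),('scene',s)):
  for sd in np.arange(.12,.19,.004):
    c=hp(v,np.array([[.03,0,.04]])+sd*ax)[0];z=Ro.from_euler('z',v[2]).apply(ax)
    q=proj(n,circ(c,z,.032)); print(n,round(sd,3),c.round(3),q.min(0).round(1),q.max(0).round(1),round(ringscore(n,im,c,z),1))
E
python3 fit.py
```

```text
top [0.6163 0.2484] -47.2
scene [0.619  0.2485] -31.4
both [0.6169 0.2485] -72.6
top [0.456 0.23 ] -50.3
scene [0.4591 0.23  ] -23.2
both [0.4562 0.2299] -68.9
holder [ 0.69488727  0.0237099  -0.23284708] [-0.1  0.   0.1 -0.1 -0.1 -0.4  0.1  0.4]
scene corners [[304.8 273. ]
 [267.8 305.5]
 [231.3 285. ]
 [269.1 255.7]]
top 0.12 [0.666 0.031 0.144] [241.6 139.5] [272.7 170. ] -2.5
top 0.124 [0.664 0.031 0.147] [241.2 140. ] [272.5 170.7] -3.1
top 0.128 [0.662 0.032 0.151] [240.8 140.5] [272.2 171.3] -2.8
top 0.132 [0.66  0.032 0.154] [240.4 141. ] [272.  171.9] -0.7
top 0.136 [0.658 0.032 0.158] [240.  141.6] [271.7 172.6] 3.5
top 0.14 [0.656 0.033 0.161] [239.6 142.1] [271.5 173.2] 7.9
top 0.144 [0.654 0.033 0.165] [239.2 142.6] [271.2 173.8] 8.5
top 0.148 [0.652 0.034 0.168] [238.8 143.1] [271.  174.5] 5.4
top 0.152 [0.65  0.034 0.172] [238.4 143.6] [270.7 175.2] 1.6
top 0.156 [0.648 0.035 0.175] [238.  144.2] [270.4 175.8] -0.8
top 0.16 [0.646 0.035 0.179] [237.6 144.7] [270.2 176.5] -1.1
top 0.164 [0.644 0.036 0.182] [237.1 145.3] [269.9 177.2] -0.5
top 0.168 [0.642 0.036 0.185] 
[... 790 characters left out ...]
e 0.148 [0.652 0.034 0.168] [265.3 216.3] [290.5 225.2] -0.7
scene 0.152 [0.65  0.034 0.172] [265.8 214.7] [291.  223.6] 0.4
scene 0.156 [0.648 0.035 0.175] [266.2 213.2] [291.5 222. ] -0.2
scene 0.16 [0.646 0.035 0.179] [266.7 211.7] [292.  220.4] -0.0
scene 0.164 [0.644 0.036 0.182] [267.2 210.1] [292.4 218.9] 0.0
scene 0.168 [0.642 0.036 0.185] [267.7 208.6] [292.9 217.3] 0.0
scene 0.172 [0.64  0.037 0.189] [268.1 207. ] [293.4 215.7] 0.0
scene 0.176 [0.638 0.037 0.192] [268.6 205.5] [293.9 214.1] 0.0
scene 0.18 [0.637 0.038 0.196] [269.1 203.9] [294.4 212.6] 0.0
scene 0.184 [0.635 0.038 0.199] [269.6 202.4] [294.9 211. ] 0.0
scene 0.188 [0.633 0.038 0.203] [270.1 200.8] [295.4 209.4] 0.0
```

```bash
python3 - <<'E'
from h import *
R0=E(get_obs()['tcp_rot']);print(R0.as_matrix().round(2))
hy=Ro.from_euler('z',-.233).apply([0,1,0])
for sg in(1,-1):
    R=tool([0,0,-1],sg*hy)
    print(sg,*[a.round(1) for a in delta([.6165,.2485,.24],R)])
    print('down',R.inv().apply([0,0,-1]))
E
```

```text
[[-0.    0.33 -0.94]
 [ 0.   -0.94 -0.33]
 [-1.   -0.   -0.  ]]
1 [   8.1 -652.5 -664. ] [-1.471e+02 -1.000e-01  0.000e+00]
down [1. 0. 0.]
-1 [   8.1 -652.5 -664. ] [32.9  0.   0.1]
down [ 1.0000000e+00  0.0000000e+00 -1.6479873e-17]
```

Call:
send_rows --increments '[[[0,-33,-33,-7.3,0,0,87],[1,-65,-66,-14.7,0,0,87],[1,-98,-100,-22.1,0,0,87],[2,-131,-133,-29.4,0,0,87],[2,-163,-166,-36.8,0,0,87],[2,-196,-199,-44.1,0,0,87],[3,-228,-232,-51.5,0,0,87],[3,-261,-266,-58.8,0,0,87],[4,-294,-299,-66.2,0,0,87],[4,-326,-332,-73.5,0,0,87],[4,-359,-365,-80.9,0,0,87],[5,-392,-398,-88.3,0,0,87],[5,-424,-432,-95.6,0,0,87],[6,-457,-465,-103,0,0,87],[6,-489,-498,-110.3,0,0,87],[6,-522,-531,-117.7,0,0,87],[7,-555,-564,-125,0,0,87],[7,-587,-598,-132.4,0,0,87],[8,-620,-631,-139.7,0,0,87],[8,-652.5,-664,-147.1,0,0,87]]]'

```text
t: 2.1
tcp_pos: [0.6168, 0.2498, 0.2388]
tcp_rot: [-2.601, 1.569, -2.829]
force: [0.3, -0.8, 0.5]
finger_gap: 0.996
```

```bash
cat > st.py <<'E'
from h import *
import sys
o=get_obs();R=E(o['tcp_rot'])
print('t',round(o['t'],2),'q',o['joint_pos'].round(2),'p',o['tcp_pos'].round(4),'gap',round(o['finger_gap']*87,1),'F',o['force'].round(1),'Ftool',R.inv().apply(o['force']).round(1))
print(R.as_matrix().round(3).tolist())
E
python3 st.py; python3 - <<'E'
from h import *
hy=Ro.from_euler('z',-.233).apply([0,1,0])
R=tool([0,0,-1],hy)
print(*[a.round(1) for a in delta([.6165,.2485,.092],R)])
E
```

```text
t 2.1 q [ 0.22  0.59  1.33 -0.    1.22 -1.13] p [0.6168 0.2498 0.2388] gap 86.6 F [ 0.3 -0.8  0.5] Ftool [-0.5 -0.8  0.5]
[[-0.001, 0.226, 0.974], [-0.0, 0.974, -0.226], [-1.0, -0.001, -0.001]]
[146.8  -1.2   0.2] [ 0.3 -0.1  0. ]
```

Call:
send_rows --increments '[[[10,0,0,0,0,0,87],[30,0,0,0,0,0,87],[55,0,0,0,0,0,87],[80,0,0,0,0,0,87],[105,0,0,0,0,0,87],[125,0,0,0,0,0,87],[140,0,0,0,0,0,87],[146.5,0,0,0,0,0,87],[146.5,0,0,0,0,0,87],[146.5,0,0,0,0,0,60],[146.5,0,0,0,0,0,55],[146.5,0,0,0,0,0,55],[146.5,0,0,0,0,0,55],[146.5,0,0,0,0,0,55],[146.5,0,0,0,0,0,55]]]'

```text
t: 3.6
tcp_pos: [0.6172, 0.2481, 0.0939]
tcp_rot: [0.499, 1.569, 0.265]
force: [0.4, 0.5, 3.8]
finger_gap: 0.734
```

```bash
python3 st.py
```

```text
t 3.6 q [ 0.21  0.77  1.44  0.    0.94 -1.12] p [0.6172 0.2481 0.0939] gap 63.8 F [0.4 0.5 3.8] Ftool [-3.8  0.5  0.2]
[[0.002, 0.231, 0.973], [0.0, 0.973, -0.231], [-1.0, 0.001, 0.001]]
```

```bash
python3 - <<'E'
from h import *
hR=Ro.from_euler('z',-.233);hy=hR.apply([0,1,0]);z=hR.apply([-.5,0,.8660254])
c=np.array([.6535,.0335,.1655])
R0=tool([0,0,-1],hy);R=tool(-z,hy)
p0=np.array([.617,.2483,.092])
for k in(.05,.015):
    print(k,*[a.round(1) for a in delta(c+z*(.094+k),R,p0,R0)])
E
```

```text
0.05 [-198.2 -200.6   13.1] [ -0. -30.   0.]
0.015 [-167.9 -200.6   30.6] [ -0. -30.   0.]
```

Call:
send_rows --increments '[[[-8,0,0,0,0,0,55],[-28,0,0,0,0,0,55],[-58,0,0,0,0,0,55],[-90,-5,0,0,0,0,55],[-120,-15,0,0,0,0,55],[-150,-30,1,0,-2,0,55],[-175,-50,2,0,-5,0,55],[-190,-75,4,0,-8,0,55],[-198,-100,6,0,-12,0,55],[-198,-125,8,0,-17,0,55],[-198,-150,10,0,-22,0,55],[-198,-172,12,0,-26,0,55],[-198,-188,13,0,-29,0,55],[-198,-197,13,0,-30,0,55],[-198.2,-200.6,13.1,0,-30,0,55],[-198.2,-200.6,13.1,0,-30,0,55],[-198.2,-200.6,13.1,0,-30,0,55],[-198.2,-200.6,13.1,0,-30,0,55]]]'

```text
t: 5.4
tcp_pos: [0.5834, 0.0501, 0.2914]
tcp_rot: [0.0, 1.047, -0.233]
force: [0.7, -0.3, -1.0]
finger_gap: 0.739
```

```bash
cat > look.py <<'E'
from h import *
import sys
k=sys.argv[1]; v=[int(a) for a in sys.argv[2:]] # top x,y ; scene x,y
o=np.zeros((540,800,3),np.uint8)
for i,n in enumerate(("top","scene")):
    im=cv2.cvtColor(snapshot(n),cv2.COLOR_RGB2BGR);cv2.imwrite(f"pics/{n}{k}.png",im)
    x,y=v[2*i:2*i+2];r=cv2.resize(im[y:y+90,x:x+66],None,fx=6,fy=6,interpolation=cv2.INTER_CUBIC)
    for j in range(0,90,10):
        cv2.line(r,(0,j*6),(395,j*6),(90,90,0),1);cv2.putText(r,str(y+j),(0,j*6+8),0,.28,(255,255,0),1)
        if j<66: cv2.line(r,(j*6,0),(j*6,540),(90,90,0),1);cv2.putText(r,str(x+j),(j*6,8),0,.28,(255,255,0),1)
    o[:,i*400:i*400+396]=r
cv2.imwrite(f"pics/look{k}.png",o)
E
python3 st.py; python3 look.py 1 220 120 235 170
```

```text
t 5.4 q [-0.06  0.29  1.84 -0.17  0.5  -1.27] p [0.5834 0.0501 0.2914] gap 64.3 F [ 0.7 -0.3 -1. ] Ftool [ 1.3 -0.1  0.2]
[[0.487, 0.231, 0.843], [-0.115, 0.973, -0.2], [-0.866, 0.0, 0.5]]
```

View pics/look1.png

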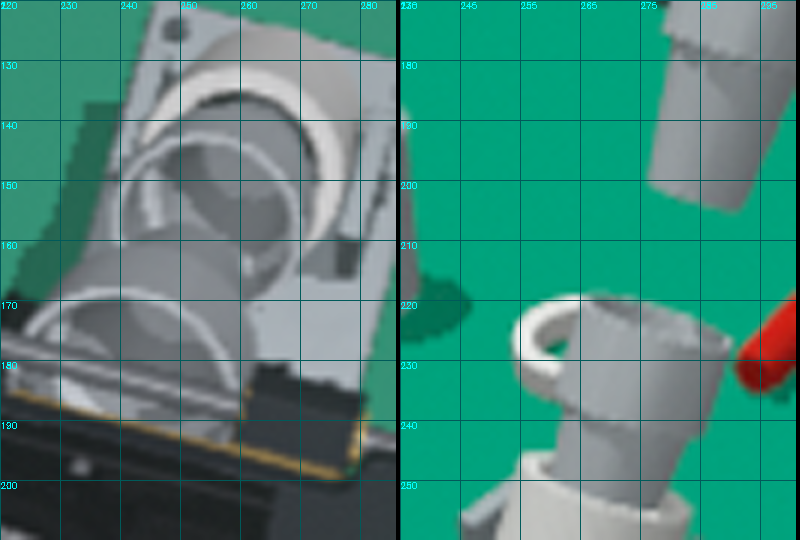

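The picture shows the cup held and about parallel to the carrier. Top: its rim arc peaks at y≈167.6, x≈240. The carrier rim arc runs from y≈141.3, x 239–270. Scene: the underside lower edge runs (277,200)–(292,205), and the carrier rim's right tip is at (290,227).

```bash
python3 - <<'E'
from h import *
o=get_obs();R=E(o['tcp_rot']);p=o['tcp_pos'];x=R.apply([1,0,0])
b=p+x*.094
for nm,h,r in(('under',0,.02),('sh',.06,.032),('rim',.1,.032)):
    for n in('top','scene'):
        q=proj(n,circ(b-x*h,-x,r));i=q.argmin(0);j=q.argmax(0)
        print(nm,n,'xmin',q[i[0]].round(1),'ymin',q[i[1]].round(1),'xmax',q[j[0]].round(1),'ymax',q[j[1]].round(1))
# free lateral fits of the two rims in top and scene (shift in image plane)
hR=Ro.from_euler('z',-.233);z=hR.apply([-.5,0,.8660254]);ex=hR.apply([.8660254,0,.5]);ey=hR.apply([0,1,0])
c=np.array([.6535,.0335,.1655])
for n,k in(('top','top1'),('scene','scene1'),('top','top0'),('scene','scene0')):
    im=grey(k)
    for nm,c0,ax in(('carrier',c,z),)+((('held',b-x*.1,-x),) if k=='top1' else ()):
        half=circ(c0,ax,1);msk=(half-c0)@np.array([1,0,.0])>.0 if nm=='held' else np.ones(90,bool)
        A=(np.array([1,0,0]),np.array([0,1,0])) if n=='top' else (ey,z)
        def f(v):
            cc=c0+v[0]*A[0]+v[1]*A[1]
            g=lambda r:samp(n,im,circ(cc,ax,r))[msk].mean()
            return -(g(.0305)-.5*g(.0265)-.5*g(.0345))
        G=[(f((a,e)),a,e) for a in np.arange(-.008,.0081,.0005) for e in np.arange(-.008,.0081,.0005)]
        print(k,nm,'shift mm',[(round(a*1e3,1),round(e*1e3,1),round(s,1)) for s,a,e in sorted(G)[:3]])
E
```

```text
under top xmin [240.  165.4] ymin [249.9 156.1] xmax [261.3 166.8] ymax [251.3 176.7]
under scene xmin [275.7 199.5] ymin [276.5 199.3] xmax [291.5 204.4] ymax [290.9 204.6]
sh top xmin [226.2 175.5] ymin [243.2 159.3] xmax [263. 178.] ymax [245.9 194.7]
sh scene xmin [278.2 174.3] ymin [278.6 174.2] xmax [303.8 182.2] ymax [303.4 182.3]
rim top xmin [220.5 183.6] ymin [238.3 166.7] xmax [259.4 186.4] ymax [241.4 203.8]
rim scene xmin [283.2 158.3] ymin [283.3 158.2] xmax [308.8 166.2] ymax [308.6 166.3]
top1 carrier shift mm [(np.float64(2.0), np.float64(2.0), np.float64(-19.0)), (np.float64(2.0), np.float64(2.5), np.float64(-18.9)), (np.float64(1.5), np.float64(2.5), np.float64(-18.9))]
top1 held shift mm [(np.float64(-0.5), np.float64(0.0), np.float64(-36.6)), (np.float64(-0.5), np.float64(-0.5), np.float64(-36.3)), (np.float64(0.0), np.float64(0.0), np.float64(-35.1))]
scene1 carrier shift mm [(np.float64(-0.5), np.float64(-3.0), np.float64(-5.5)), (np.float64(-1.0), np.float64(-3.0), np.float64(-5.4)), (np.float64(-0.5), np.float64(-2.5), np.float64(-5.4))]
top0 carrier shift mm [(np.float64(2.0), np.float64(2.0), np.float64(-20.8)), (np.float64(2.5), np.float64(2.0), np.float64(-20.4)), (np.float64(2.0), np.float64(2.5), np.float64(-20.4))]
scene0 carrier shift mm [(np.float64(-2.5), np.float64(-3.5), np.float64(-6.0)), (np.float64(-2.0), np.float64(-3.5), np.float64(-6.0)), (np.float64(-3.0), np.float64(-4.0), np.float64(-6.0))]
```

```bash
python3 - <<'E'
from h import *
hR=Ro.from_euler('z',-.233);z=hR.apply([-.5,0,.8660254]);ex=hR.apply([.8660254,0,.5]);ey=hR.apply([0,1,0])
c=np.array([.6535,.0335,.1655]);im=cv2.imread('pics/top0.png')
k=10;x0,y0,w,h=235,137,40,40;row=[]
for a,b in((0,0),(2.2,.5)):
    r=cv2.resize(im[y0:y0+h,x0:x0+w],None,fx=k,fy=k,interpolation=cv2.INTER_CUBIC)
    for rad in(.032,.029):
        q=((proj('top',circ(c+ex*a*1e-3+ey*b*1e-3,z,rad))-[x0,y0]+.5)*k).astype(int)
        cv2.polylines(r,[q],True,(0,0,255) if rad>.03 else (0,255,255),1)
    row.append(r)
cv2.imwrite('pics/ov.png',np.hstack(row))
E
```

```text
(no output)
```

View pics/ov.png

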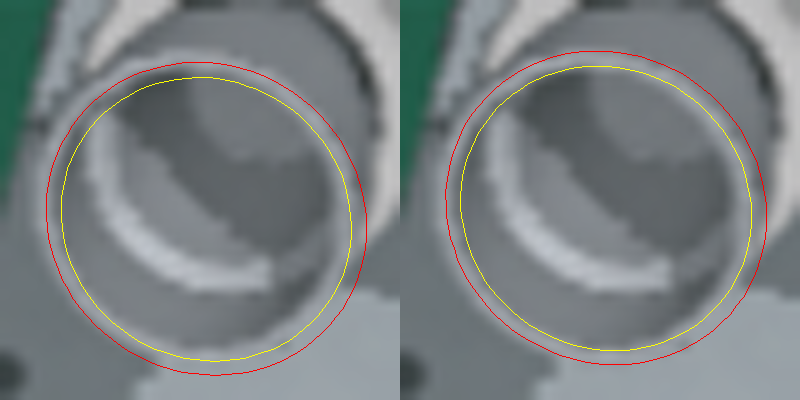

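Right overlay (ex +2.2, ey +0.5) fits well. The rim is still about 0.6 px further left, so I'll use ex +2.5, ey +1.8 and insert along the axis.

Call:
send_rows --increments '[[[3,1,1,0,0,0,55],[10,1.8,2.5,0,0,0,55],[20,1.8,2.5,0,0,0,55],[30,1.8,2.5,0,0,0,55],[40,1.8,2.5,0,0,0,55],[48,1.8,2.5,0,0,0,55],[54,1.8,2.5,0,0,0,55],[60,1.8,2.5,0,0,0,55],[66,1.8,2.5,0,0,0,55],[71,1.8,2.5,0,0,0,55],[76,1.8,2.5,0,0,0,55],[80,1.8,2.5,0,0,0,55],[80,1.8,2.5,0,0,0,55],[80,1.8,2.5,0,0,0,55]]]'

```text
t: 6.9
tcp_pos: [0.6244, 0.0417, 0.2232]
tcp_rot: [0.0, 1.047, -0.233]
force: [0.2, -1.4, -0.8]
finger_gap: 0.739
```

```bash
python3 st.py
```

```text
t 6.9 q [-0.08  0.45  1.82 -0.22  0.36 -1.23] p [0.6244 0.0417 0.2232] gap 64.3 F [ 0.2 -1.4 -0.8] Ftool [ 0.9 -1.3  0.1]
[[0.486, 0.231, 0.843], [-0.116, 0.973, -0.2], [-0.866, 0.0, 0.5]]
```

Call:
send_rows --increments '[[[2,-0.6,0,0,0,0,55],[5,-0.6,0,0,0,0,55],[8,-0.6,0,0,0,0,55],[11,-0.6,0,0,0,0,55],[14,-0.6,0,0,0,0,55],[17,-0.6,0,0,0,0,55],[20,-0.6,0,0,0,0,55],[20,-0.6,0,0,0,0,55]]]'

```text
t: 7.7
tcp_pos: [0.6341, 0.0387, 0.2054]
tcp_rot: [-0.0, 1.048, -0.234]
force: [0.1, -0.2, -1.0]
finger_gap: 0.738
```

```bash
python3 st.py
```

```text
t 7.7 q [-0.08  0.49  1.81 -0.24  0.33 -1.22] p [0.6341 0.0387 0.2054] gap 64.2 F [ 0.1 -0.2 -1. ] Ftool [ 0.9 -0.1 -0.3]
[[0.486, 0.231, 0.843], [-0.116, 0.973, -0.2], [-0.866, -0.0, 0.499]]
```

Almost no force. I'll go on in small steps until the axial reaction rises (under 9 N).

Call:
send_rows --increments '[[[1,0,0,0,0,0,55],[2,0,0,0,0,0,55],[3,0,0,0,0,0,55],[4,0,0,0,0,0,55],[5,0,0,0,0,0,55],[6,0,0,0,0,0,55],[6,0,0,0,0,0,55]]]'

```text
t: 8.4
tcp_pos: [0.6369, 0.0381, 0.2005]
tcp_rot: [-0.0, 1.047, -0.233]
force: [-0.0, 0.1, -1.1]
finger_gap: 0.738
```

```bash
python3 st.py
```

```text
t 8.4 q [-0.08  0.5   1.81 -0.24  0.32 -1.21] p [0.6369 0.0381 0.2005] gap 64.2 F [-0.   0.1 -1.1] Ftool [ 0.9  0.1 -0.6]
[[0.486, 0.231, 0.843], [-0.116, 0.973, -0.2], [-0.866, -0.0, 0.5]]
```

Call:
send_rows --increments '[[[1,0,0,0,0,0,55],[2,0,0,0,0,0,55],[3,0,0,0,0,0,55],[4,0,0,0,0,0,55],[5,0,0,0,0,0,55],[5,0,0,0,0,0,55]]]'

```text
t: 9.0
tcp_pos: [0.6394, 0.0376, 0.1962]
tcp_rot: [0.0, 1.047, -0.233]
force: [0.1, 0.3, -1.1]
finger_gap: 0.741
```

```bash
python3 st.py
```

```text
t 9.0 q [-0.08  0.51  1.81 -0.24  0.32 -1.21] p [0.6394 0.0376 0.1962] gap 64.4 F [ 0.1  0.3 -1.1] Ftool [ 1.   0.3 -0.6]
[[0.486, 0.231, 0.843], [-0.116, 0.973, -0.2], [-0.866, 0.0, 0.5]]
```

Call:
send_rows --increments '[[[1,0,0,0,0,0,55],[2,0,0,0,0,0,55],[3,0,0,0,0,0,55],[3,0,0,0,0,0,55]]]'

```text
t: 9.4
tcp_pos: [0.6407, 0.0373, 0.1943]
tcp_rot: [-0.0, 1.047, -0.233]
force: [-4.1, 1.4, 5.5]
finger_gap: 0.736
```

```bash
python3 st.py;  python3 look.py 2 220 120 240 180
```

```text
t 9.4 q [-0.08  0.51  1.81 -0.25  0.31 -1.2 ] p [0.6407 0.0373 0.1943] gap 64.0 F [-4.1  1.4  5.5] Ftool [-6.9  0.4 -1. ]
[[0.487, 0.231, 0.842], [-0.116, 0.973, -0.2], [-0.866, -0.0, 0.5]]
```

View pics/look2.png

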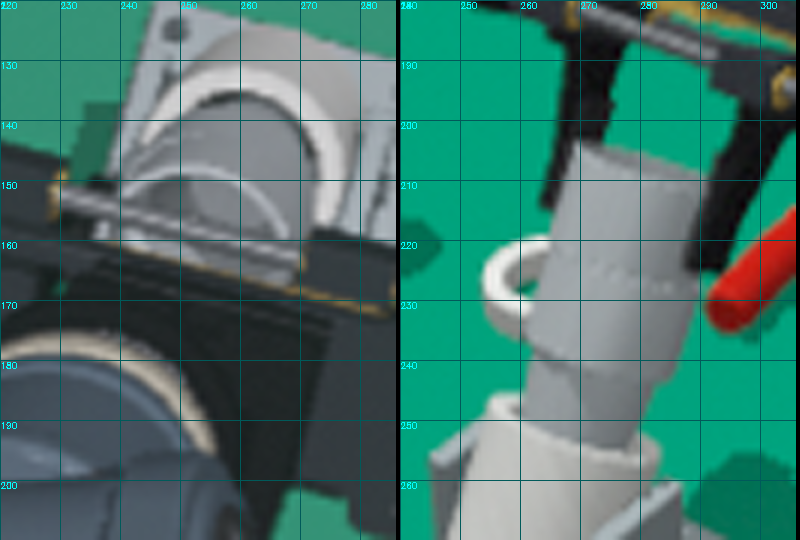

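The picture shows the cup flush on the carrier rim (scene y≈225) and straight, with about 7.8 N axial reaction. Releasing and retreating along the axis.

Call:
send_rows --increments '[[[-1,0,0,0,0,0,87],[-2,0,0,0,0,0,87],[-2,0,0,0,0,0,87],[-2,0,0,0,0,0,87],[-2,0,0,0,0,0,87],[-10,0,0,0,0,0,87],[-25,0,0,0,0,0,87],[-45,0,0,0,0,0,87],[-65,0,0,0,0,0,87],[-85,0,0,0,0,0,87],[-100,0,0,0,0,0,87],[-105,0,0,0,0,0,87],[-105,0,0,0,0,0,87]]]'

```text
t: 10.8
tcp_pos: [0.5897, 0.0495, 0.286]
tcp_rot: [0.001, 1.045, -0.232]
force: [-0.1, -0.1, 0.1]
finger_gap: 0.997
```

```bash
python3 st.py; python3 look.py 3 220 120 240 180;python3 - <<'E'
from h import *
hy=Ro.from_euler('z',-.233).apply([0,1,0])
R=tool([0,0,-1],hy)
print(*[a.round(1) for a in delta([.4565,.230,.235],R)])
E
```

```text
t 10.8 q [-0.06  0.31  1.83 -0.18  0.49 -1.27] p [0.5897 0.0495 0.286 ] gap 86.8 F [-0.1 -0.1  0.1] Ftool [-0.1 -0.1 -0. ]
[[0.488, 0.231, 0.842], [-0.116, 0.973, -0.2], [-0.865, 0.0, 0.502]]
[ -42.8  145.  -173.1] [-0. 30.  0.]
```

View pics/look3.png

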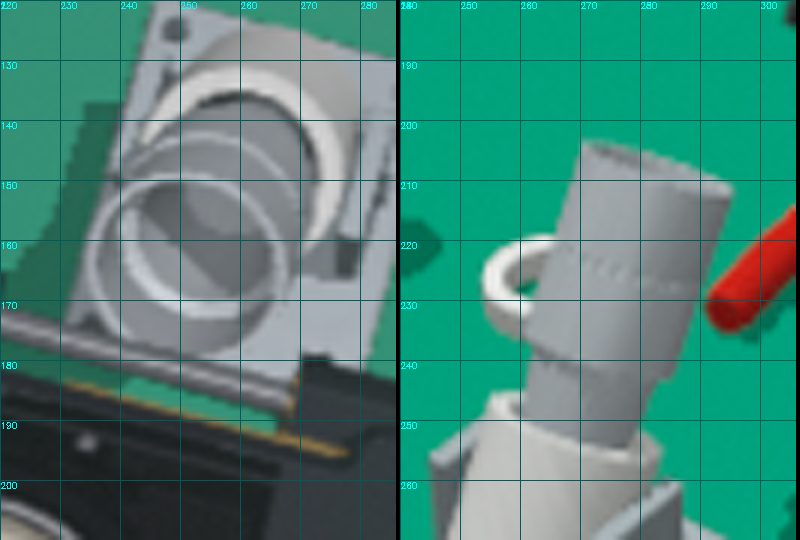

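The first cup is nested flush, with rims parallel in both views. Going to the second cup.

Call:
send_rows --increments '[[[-5,8,-8,0,1,0,87],[-10,24,-26,0,4,0,87],[-16,42,-48,0,8,0,87],[-22,60,-71,0,12,0,87],[-28,80,-95,0,17,0,87],[-34,100,-120,0,22,0,87],[-39,120,-143,0,26,0,87],[-42,136,-162,0,29,0,87],[-42.8,145,-173,0,30,0,87],[-42.8,145,-173,0,30,0,87],[-42.8,145,-173,0,30,0,87],[-42.8,145,-173,0,30,0,87]]]'

```text
t: 12.1
tcp_pos: [0.4571, 0.2294, 0.2355]
tcp_rot: [-0.202, 1.57, -0.436]
force: [0.7, 0.8, -0.6]
finger_gap: 1.0
```

```bash
python3 st.py; python3 - <<'E'
from h import *
hy=Ro.from_euler('z',-.233).apply([0,1,0])
R=tool([0,0,-1],hy)
print(*[a.round(1) for a in delta([.4565,.230,.092],R)])
E
```

```text
t 12.1 q [ 0.25  0.39  1.73 -0.    1.02 -1.09] p [0.4571 0.2294 0.2355] gap 87.0 F [ 0.7  0.8 -0.6] Ftool [0.6 0.9 0.5]
[[0.001, 0.232, 0.973], [-0.0, 0.973, -0.232], [-1.0, -0.0, 0.001]]
[143.5   0.5  -0.8] [-0.1  0.1  0. ]
```

Call:
send_rows --increments '[[[10,0,-0.5,0,0,0,87],[30,0,-0.5,0,0,0,87],[55,0,-0.5,0,0,0,87],[80,0,-0.5,0,0,0,87],[105,0,-0.5,0,0,0,87],[125,0,-0.5,0,0,0,87],[138,0,-0.5,0,0,0,87],[143,0,-0.5,0,0,0,87],[143,0,-0.5,0,0,0,87],[143,0,-0.5,0,0,0,60],[143,0,-0.5,0,0,0,55],[143,0,-0.5,0,0,0,55],[143,0,-0.5,0,0,0,55],[143,0,-0.5,0,0,0,55],[143,0,-0.5,0,0,0,55]]]'

```text
t: 13.6
tcp_pos: [0.4566, 0.2303, 0.0928]
tcp_rot: [0.492, 1.57, 0.259]
force: [-1.1, 0.3, 4.6]
finger_gap: 0.733
```

```bash
python3 st.py; python3 - <<'E'
from h import *
hR=Ro.from_euler('z',-.233);hy=hR.apply([0,1,0]);z=hR.apply([-.5,0,.8660254])
P2=np.array([.6407,.0373,.1943])+.040*z; print('P2',P2)
p0=get_obs()['tcp_pos'];p0[2]-=.0
R0=tool([0,0,-1],hy);R=tool(-z,hy)
for k in(.11,.07,.0):
    print(k,*[a.round(1) for a in delta(P2+z*k,R,p0,R0)])
E
```

```text
t 13.6 q [ 0.25  0.63  1.84  0.    0.67 -1.09] p [0.4566 0.2303 0.0928] gap 63.8 F [-1.1  0.3  4.6] Ftool [-4.6  0.  -1.1]
[[0.001, 0.231, 0.973], [0.0, 0.973, -0.231], [-1.0, 0.001, 0.001]]
P2 [0.62124044 0.04191795 0.22894102]
0.11 [-231.4 -145.2  148.7] [ -0. -30.   0.]
0.07 [-196.7 -145.2  168.7] [ -0. -30.   0.]
0.0 [-136.1 -145.2  203.7] [ -0. -30.   0.]
```

Call:
send_rows --increments '[[[-8,0,0,0,0,0,55],[-28,0,0,0,0,0,55],[-58,0,0,0,0,0,55],[-90,-3,3,0,0,0,55],[-122,-8,8,0,0,0,55],[-154,-20,20,0,-2,0,55],[-184,-36,36,0,-6,0,55],[-208,-54,55,0,-10,0,55],[-225,-74,75,0,-15,0,55],[-231,-93,95,0,-19,0,55],[-231,-111,114,0,-23,0,55],[-231,-127,130,0,-27,0,55],[-231,-139,142,0,-29.5,0,55],[-231.4,-145.2,148.7,0,-30,0,55],[-231.4,-145.2,148.7,0,-30,0,55],[-231.4,-145.2,148.7,0,-30,0,55],[-231.4,-145.2,148.7,0,-30,0,55]]]'

```text
t: 15.3
tcp_pos: [0.5672, 0.055, 0.3237]
tcp_rot: [0.0, 1.048, -0.233]
force: [1.0, 0.3, -1.1]
finger_gap: 0.732
```

```bash
python3 st.py; python3 look.py 4 215 130 245 140;python3 - <<'E'
from h import *
hR=Ro.from_euler('z',-.233);hy=hR.apply([0,1,0]);z=hR.apply([-.5,0,.8660254])
P2=np.array([.6407,.0373,.1943])+.040*z
print(*[a.round(1) for a in delta(P2,tool(-z,hy))])
E
```

```text
t 15.3 q [-0.06  0.22  1.82 -0.16  0.58 -1.28] p [0.5672 0.055  0.3237] gap 63.7 F [ 1.   0.3 -1.1] Ftool [1.4 0.5 0.2]
[[0.486, 0.231, 0.843], [-0.115, 0.973, -0.2], [-0.866, 0.0, 0.499]]
[109.9  -0.4   0.8] [ 0. -0. -0.]
```

View pics/look4.png

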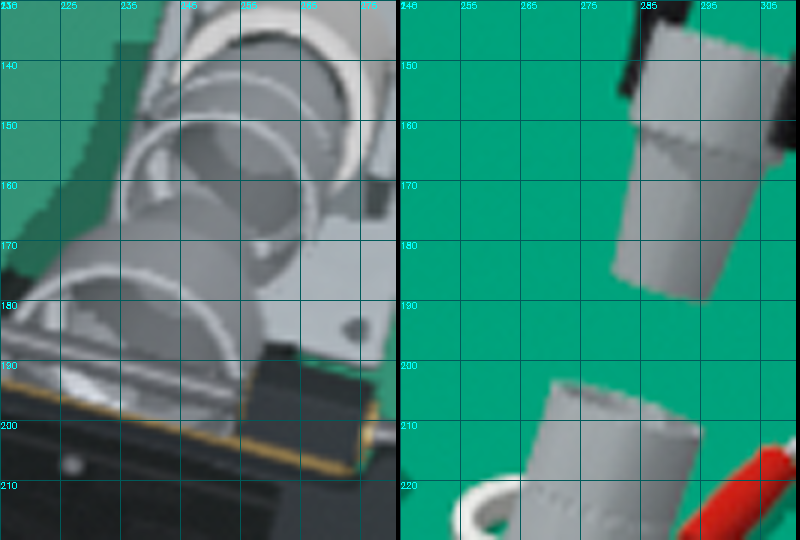

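Second cup is held straight and in line with the stack: underside (280–295, 186–190) in scene, first cup's rim (270–294, 204–211). Inserting.

Call:
send_rows --increments '[[[5,0,0.5,0,0,0,55],[15,0,0.5,0,0,0,55],[25,0,0.5,0,0,0,55],[35,0,0.5,0,0,0,55],[45,0,0.5,0,0,0,55],[54,0,0.5,0,0,0,55],[62,0,0.5,0,0,0,55],[69,0,0.5,0,0,0,55],[75,0,0.5,0,0,0,55],[80,0,0.5,0,0,0,55],[84,0,0.5,0,0,0,55],[88,0,0.5,0,0,0,55],[92,0,0.5,0,0,0,55],[92,0,0.5,0,0,0,55]]]'

```text
t: 16.8
tcp_pos: [0.6125, 0.0436, 0.2438]
tcp_rot: [-0.0, 1.048, -0.234]
force: [-0.5, -0.2, -1.5]
finger_gap: 0.732
```

```bash
python3 st.py
```

```text
t 16.8 q [-0.07  0.4   1.83 -0.2   0.41 -1.25] p [0.6125 0.0436 0.2438] gap 63.7 F [-0.5 -0.2 -1.5] Ftool [ 1.1 -0.3 -1.2]
[[0.486, 0.231, 0.843], [-0.116, 0.973, -0.2], [-0.866, -0.0, 0.499]]
```

Call:
send_rows --increments '[[[2,0,-0.6,0,0,0,55],[4,0,-0.6,0,0,0,55],[6,0,-0.6,0,0,0,55],[8,0,-0.6,0,0,0,55],[10,0,-0.6,0,0,0,55],[12,0,-0.6,0,0,0,55],[14,0,-0.6,0,0,0,55],[15,0,-0.6,0,0,0,55],[15,0,-0.6,0,0,0,55]]]'

```text
t: 17.7
tcp_pos: [0.6191, 0.0422, 0.2306]
tcp_rot: [0.0, 1.048, -0.233]
force: [-0.1, 0.3, -2.7]
finger_gap: 0.729
```

```bash
python3 st.py
```

```text
t 17.7 q [-0.08  0.43  1.83 -0.21  0.38 -1.24] p [0.6191 0.0422 0.2306] gap 63.4 F [-0.1  0.3 -2.7] Ftool [ 2.3  0.3 -1.5]
[[0.486, 0.231, 0.843], [-0.115, 0.973, -0.2], [-0.866, 0.0, 0.499]]
```

Call:
send_rows --increments '[[[1,0,-0.3,0,0,0,55],[2,0,-0.3,0,0,0,55],[3,0,-0.3,0,0,0,55],[4,0,-0.3,0,0,0,55],[5,0,-0.3,0,0,0,55],[5,0,-0.3,0,0,0,55]]]'

```text
t: 18.3
tcp_pos: [0.6214, 0.0417, 0.2268]
tcp_rot: [0.0, 1.047, -0.233]
force: [-4.0, 2.5, 3.8]
finger_gap: 0.732
```

```bash
python3 st.py
```

```text
t 18.3 q [-0.08  0.44  1.83 -0.22  0.37 -1.23] p [0.6214 0.0417 0.2268] gap 63.6 F [-4.   2.5  3.8] Ftool [-5.5  1.5 -1.9]
[[0.487, 0.231, 0.842], [-0.116, 0.973, -0.2], [-0.866, 0.0, 0.5]]
```

Call:
send_rows --increments '[[[1,0,0,0,0,0,55],[2,0,0,0,0,0,55],[3,0,0,0,0,0,55],[4,0,0,0,0,0,55],[5,0,0,0,0,0,55],[6,0,0,0,0,0,55],[7,0,0,0,0,0,55],[8,0,0,0,0,0,55],[9,0,0,0,0,0,55],[10,0,0,0,0,0,55]]]'

```text
t: 19.3
tcp_pos: [0.6263, 0.0406, 0.2181]
tcp_rot: [0.0, 1.047, -0.233]
force: [-4.3, 2.5, 4.4]
finger_gap: 0.735
```

```bash
python3 st.py
```

```text
t 19.3 q [-0.08  0.46  1.82 -0.23  0.35 -1.22] p [0.6263 0.0406 0.2181] gap 63.9 F [-4.3  2.5  4.4] Ftool [-6.2  1.5 -1.9]
[[0.487, 0.231, 0.842], [-0.116, 0.973, -0.2], [-0.866, 0.0, 0.5]]
```

Call:
send_rows --increments '[[[1,0.4,-0.5,0,0,0,55],[2,0.4,-0.5,0,0,0,55],[3,0.4,-0.5,0,0,0,55],[4,0.4,-0.5,0,0,0,55],[5,0.4,-0.5,0,0,0,55],[6,0.4,-0.5,0,0,0,55],[7,0.4,-0.5,0,0,0,55],[8,0.4,-0.5,0,0,0,55],[9,0.4,-0.5,0,0,0,55],[10,0.4,-0.5,0,0,0,55],[11,0.4,-0.5,0,0,0,55],[12,0.4,-0.5,0,0,0,55]]]'

```text
t: 20.5
tcp_pos: [0.632, 0.0395, 0.2072]
tcp_rot: [0.0, 1.047, -0.233]
force: [-3.1, 0.8, 5.0]
finger_gap: 0.729
```

```bash
python3 st.py
```

```text
t 20.5 q [-0.08  0.48  1.82 -0.24  0.33 -1.21] p [0.632  0.0395 0.2072] gap 63.4 F [-3.1  0.8  5. ] Ftool [-5.9  0.1 -0.2]
[[0.487, 0.231, 0.842], [-0.116, 0.973, -0.2], [-0.866, 0.0, 0.5]]
```

Sliding steadily at about 6–7 N, 22 mm so far; I'm continuing towards the stop.

Call:
send_rows --increments '[[[1,0,0,0,0,0,55],[2,0,0,0,0,0,55],[3,0,0,0,0,0,55],[4,0,0,0,0,0,55],[5,0,0,0,0,0,55],[6,0,0,0,0,0,55]]]'

```text
t: 21.1
tcp_pos: [0.6349, 0.0388, 0.202]
tcp_rot: [0.0, 1.047, -0.233]
force: [-3.2, 2.0, 5.2]
finger_gap: 0.734
```

```bash
python3 st.py
```

```text
t 21.1 q [-0.08  0.49  1.82 -0.24  0.32 -1.21] p [0.6349 0.0388 0.202 ] gap 63.9 F [-3.2  2.   5.2] Ftool [-6.3  1.2 -0.5]
[[0.487, 0.231, 0.842], [-0.116, 0.973, -0.2], [-0.866, 0.0, 0.5]]
```

Call:
send_rows --increments '[[[1,0,0,0,0,0,55],[2,0,0,0,0,0,55],[3,0,0,0,0,0,55],[4,0,0,0,0,0,55]]]'

```text
t: 21.5
tcp_pos: [0.6366, 0.0384, 0.1991]
tcp_rot: [-0.0, 1.047, -0.233]
force: [-8.8, 1.7, 13.7]
finger_gap: 0.736
```

```bash
python3 st.py
```

```text
t 21.5 q [-0.08  0.5   1.81 -0.25  0.32 -1.21] p [0.6366 0.0384 0.1991] gap 64.0 F [-8.8  1.7 13.7] Ftool [-16.4  -0.3  -0.9]
[[0.487, 0.231, 0.842], [-0.116, 0.973, -0.2], [-0.866, -0.0, 0.501]]
```

Stop felt (16.4 N). Pressing slightly more and holding.

Call:
send_rows --increments '[[[0.3,0,0,0,0,0,55],[0.6,0,0,0,0,0,55],[0.6,0,0,0,0,0,55]]]'

```text
t: 21.8
tcp_pos: [0.6367, 0.0384, 0.1992]
tcp_rot: [-0.0, 1.046, -0.233]
force: [-8.7, 1.5, 13.2]
finger_gap: 0.73
```

```bash
python3 st.py
```

```text
t 21.8 q [-0.08  0.5   1.81 -0.25  0.32 -1.2 ] p [0.6367 0.0384 0.1992] gap 63.5 F [-8.7  1.5 13.2] Ftool [-15.9  -0.5  -1. ]
[[0.487, 0.231, 0.842], [-0.116, 0.973, -0.2], [-0.866, -0.0, 0.501]]
```

Call:
send_rows --increments '[[[0.5,0,0,0,0,0,55],[1,0,0,0,0,0,55],[1.5,0,0,0,0,0,55],[2,0,0,0,0,0,55],[2,0,0,0,0,0,55]]]'

```text
t: 22.3
tcp_pos: [0.6372, 0.0383, 0.1984]
tcp_rot: [-0.0, 1.046, -0.233]
force: [-12.7, 2.5, 19.6]
finger_gap: 0.729
```

```bash
python3 st.py
```

```text
t 22.3 q [-0.08  0.5   1.81 -0.25  0.32 -1.2 ] p [0.6372 0.0383 0.1984] gap 63.4 F [-12.7   2.5  19.6] Ftool [-23.5  -0.5  -1.3]
[[0.488, 0.231, 0.842], [-0.116, 0.973, -0.2], [-0.865, -0.0, 0.501]]
```

Call:
send_rows --increments '[[[0,0,0,0,0,0,55],[0,0,0,0,0,0,55],[0,0,0,0,0,0,55],[0,0,0,0,0,0,55],[0,0,0,0,0,0,55],[0,0,0,0,0,0,55]]]'

```text
t: 22.9
tcp_pos: [0.6372, 0.0383, 0.1984]
tcp_rot: [-0.0, 1.046, -0.233]
force: [-14.2, 3.2, 19.3]
finger_gap: 0.727
```

```bash
python3 st.py
```

```text
t 22.9 q [-0.08  0.5   1.81 -0.25  0.32 -1.2 ] p [0.6372 0.0383 0.1984] gap 63.3 F [-14.2   3.2  19.3] Ftool [-24.1  -0.2  -2.9]
[[0.488, 0.231, 0.842], [-0.116, 0.973, -0.2], [-0.865, -0.0, 0.501]]
```

Call:
send_rows --increments '[[[-2,0,0,0,0,0,55],[-4,0,0,0,0,0,55],[-6,0,0,0,0,0,87],[-6,0,0,0,0,0,87],[-6,0,0,0,0,0,87],[-6,0,0,0,0,0,87],[-6,0,0,0,0,0,87],[-6,0,0,0,0,0,87],[-12,0,0,0,0,0,87],[-25,0,0,0,0,0,87],[-45,0,0,0,0,0,87],[-70,0,0,0,0,0,87],[-95,0,0,0,0,0,87],[-115,0,0,0,0,0,87],[-120,0,0,0,0,0,87],[-120,0,0,0,0,0,87]]]'

```text
t: 24.5
tcp_pos: [0.5795, 0.0522, 0.3017]
tcp_rot: [0.001, 1.045, -0.232]
force: [0.1, -0.2, -0.8]
finger_gap: 1.004
```

```bash
python3 st.py; python3 look.py 5 215 120 240 190
```

```text
t 24.5 q [-0.06  0.27  1.83 -0.17  0.53 -1.27] p [0.5795 0.0522 0.3017] gap 87.3 F [ 0.1 -0.2 -0.8] Ftool [ 0.8 -0.2 -0.3]
[[0.489, 0.231, 0.841], [-0.116, 0.973, -0.2], [-0.865, 0.001, 0.502]]
```

View pics/look5.png

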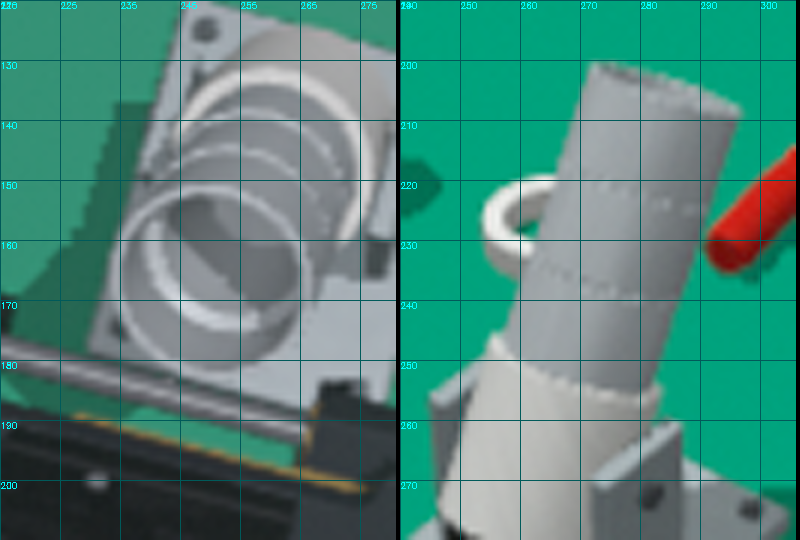

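The picture shows both collars flush and straight (seams at about y 221 and 237 in scene), with the carrier's shoulder down at the sleeve top. The gripper is clear and reads about 0 N. Handing in.

```bash
python3 -c "
from cell import *
print(sign_off())"
```

```text
the job is handed in; nothing more can be done
None
```

I nested both loose cups, one after the other, in the carrier cup. I then pushed the stack slowly down the holder until the carrier hit its stop, let go, and handed the job in at about 24.5 s.

- **Sliding and stop:** the stack slid about 32 mm down the axis at 6–7 N before the force rose sharply. I held it at about 24 N for 0.6 s, well under the 50 N limit.
- **Carrier height:** I work out its rim at about 0.135 m above the bench, against the 0.154 m limit.
- **Last picture:** both collars sit flush and straight, and the carrier's shoulder is at the top of the sleeve. The gripper is open and clear of everything, with a reading of about 0 N (0.8 N).
- **Bystanders:** the arm reported no unexpected contact on the way. I did not measure the bystanders again afterwards.
- **Disagreements:** the two cameras differed by about 2–3 mm. The carrier rim was also about 2 mm off where the foot-corner fit put it. I corrected for both from the images and contact forces before nesting.

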